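# Ice and syrup for a jug of drinks at the home-cinema bar

## Task

Take the metal scoop from its mat, scoop at least three ice cubes out of the black pan and tip them into the glass jug, without your fingers touching the ice or any cube ending up on the counter. Then lay the scoop flat back on its mat, and last give the white pump head on the red syrup bottle a full push down onto its stop and let it spring back up. Leave the jug standing under the spout and do not disturb the tumblers, amber bottle, jar and can around.

Things in the scene. Friction and masses are not known exactly. Their poses are not given: they have to be found in the camera images.
- scoop: Aluminium ice scoop, black handle. Origin: centre of the blade's underside; x to the lip, z up, y across. Blade x -57.5 to +57.5, 104 wide (99 inside), floor 2.5, lip 0.8 thick (mm). Sides 48 high at the back, 40 at x 12, sloping to 6 at x 50; back wall 48. Handle: bar 22 wide (y), 15 thick, from (x -56, z 40) 112 mm back and up at 40 degrees. Starts flat on the mat, lip towards the pan's side.
- scoop_grip (a point): Middle of the scoop's handle axis, at x = -103.5, z = 80 mm in the scoop's frame: take it here across its 22 mm width, from straight above when the blade lies flat.
- scoop_lip (a point): Middle of the front edge (lip) of the scoop's blade, at its underside.
- mat: Dark green ribbed rubber bar mat, 250 x 150 x 6 mm, fixed to the counter, on which the scoop lies. Origin: centre of its underside; x along its 250 mm.
- ice_pan: Black open food pan, fixed, 265 x 162 x 65 mm outside, walls and floor 4 mm (inside 257 x 154 mm; floor at z 4 mm, rim at z 65 mm). Origin: centre of its underside; x along its length, pointing to the end nearer the jug; the ice lies mostly towards that end.
- ice1: Ice cube, pale, 40 mm with edges rounded by 6 mm, 58 g, wet and very slippery (friction about 0.12 on everything). Origin: its centre. Starts in the heap in the pan: four cubes side by side on the pan floor, one on top of them.
- ice2: Ice cube, pale, 40 mm with edges rounded by 6 mm, 58 g, wet and very slippery (friction about 0.12 on everything). Origin: its centre.
- ice3: Ice cube, pale, 40 mm with edges rounded by 6 mm, 58 g, wet and very slippery (friction about 0.12 on everything). Origin: its centre.
- ice4: Ice cube, pale, 40 mm with edges rounded by 6 mm, 58 g, wet and very slippery (friction about 0.12 on everything). Origin: its centre.
- ice5: Ice cube, pale, 40 mm with edges rounded by 6 mm, 58 g, wet and very slippery (friction about 0.12 on everything). Origin: its centre.
- jug: Clear glass jug, loose, 0.95 kg, 125 mm high, round, 124 mm across at the foot and 150 mm at the rim, wall 4 mm (mouth 142 mm), inner floor at 6 mm; its handle stands out 109 mm from the axis along the jug's +x, on the side away from the robot. Origin: centre of its underside, z up.
- jug_middle (a point): Point on the jug's axis, 55 mm above its underside.
- jug_mouth (a point): Centre of the jug's mouth, level with the rim.
- pump (a joint): Travel of the pump head on the red syrup bottle: 0 m up, 0.020 m pushed fully down on its stop. A spring returns it; it takes about 3 N to start and 8 N fully down.
- pump_top (a point): Centre of the flat top of the white pump head, 38 mm across, 212 mm above the counter when up: push straight down. x points from jug to bottle; the spout runs along -x, 92 mm out from the axis, over the jug's rim, its underside 172 mm up. The fixed red bottle below is 82 mm across.
- tumbler_a: Glass tumbler, 76 mm across, 95 mm high; bystander.
- tumbler_b: Second glass tumbler, same as the first; bystander.
- cordial: Amber bottle, 72 mm across, 230 mm high; bystander.
- nut_jar: Glass jar with a wooden lid, 90 mm across, 130 mm high; bystander.
- soda_can: Green drink can, 66 mm across, 122 mm high; bystander.

How it is judged:
On the way, in this order (a step that is already met when the one before it is completed fails the run):
1. at least three ice cubes lie in the jug ((distance between each of ice1, ice2, ice3 and jug_middle below 0.07 m or distance between each of ice1, ice2, ice4 and jug_middle below 0.07 m or distance between each of ice1, ice2, ice5 and jug_middle below 0.07 m or distance between each of ice1, ice3, ice4 and jug_middle below 0.07 m or distance between each of ice1, ice3, ice5 and jug_middle below 0.07 m or distance between each of ice1, ice4, ice5 and jug_middle below 0.07 m or distance between each of ice2, ice3, ice4 and jug_middle below 0.07 m or distance between each of ice2, ice3, ice5 and jug_middle below 0.07 m or distance between each of ice2, ice4, ice5 and jug_middle below 0.07 m or distance between each of ice3, ice4, ice5 and jug_middle below 0.07 m)), for 0.3 s.
2. the scoop lies flat on its mat again, let go (horizontal distance between scoop and mat below 0.075 m and angle between scoop's own z axis and vertical below 0.12 rad and height (world z) of scoop below 0.014 m and contact force between the fingers and scoop below 0.05 N), for 0.1 s.
3. the pump head is pushed down onto its stop (at least 17 of 20 mm) (value of joint pump above 0.017 m), for 0.1 s.
At the end, for the whole second after the job is handed in: Three or more cubes rest in the jug below its rim, all others in jug or pan, none on the counter; scoop flat (7 degrees) on the mat, blade centre within 75 mm of the mat centre; pump head back up (within 3 mm); jug upright, within 30 mm of its start ((distance between each of ice1, ice2, ice3 and jug_middle below 0.07 m or distance between each of ice1, ice2, ice4 and jug_middle below 0.07 m or distance between each of ice1, ice2, ice5 and jug_middle below 0.07 m or distance between each of ice1, ice3, ice4 and jug_middle below 0.07 m or distance between each of ice1, ice3, ice5 and jug_middle below 0.07 m or distance between each of ice1, ice4, ice5 and jug_middle below 0.07 m or distance between each of ice2, ice3, ice4 and jug_middle below 0.07 m or distance between each of ice2, ice3, ice5 and jug_middle below 0.07 m or distance between each of ice2, ice4, ice5 and jug_middle below 0.07 m or distance between each of ice3, ice4, ice5 and jug_middle below 0.07 m) and (distance between ice1 and jug_middle below 0.07 m or (x of ice1 in the frame of ice_pan between -0.1285 and 0.1285 m and y of ice1 in the frame of ice_pan between -0.077 and 0.077 m and height (world z) of ice1 below 0.085 m)) and (distance between ice2 and jug_middle below 0.07 m or (x of ice2 in the frame of ice_pan between -0.1285 and 0.1285 m and y of ice2 in the frame of ice_pan between -0.077 and 0.077 m and height (world z) of ice2 below 0.085 m)) and (distance between ice3 and jug_middle below 0.07 m or (x of ice3 in the frame of ice_pan between -0.1285 and 0.1285 m and y of ice3 in the frame of ice_pan between -0.077 and 0.077 m and height (world z) of ice3 below 0.085 m)) and (distance between ice4 and jug_middle below 0.07 m or (x of ice4 in the frame of ice_pan between -0.1285 and 0.1285 m and y of ice4 in the frame of ice_pan between -0.077 and 0.077 m and height (world z) of ice4 below 0.085 m)) and (distance between ice5 and jug_middle below 0.07 m or (x of ice5 in the frame of ice_pan between -0.1285 and 0.1285 m and y of ice5 in the frame of ice_pan between -0.077 and 0.077 m and height (world z) of ice5 below 0.085 m)) and linear speed of each of ice1, ice2, ice3, ice4, ice5 below 0.03 m/s and horizontal distance between scoop and mat below 0.075 m and angle between scoop's own z axis and vertical below 0.12 rad and height (world z) of scoop below 0.014 m and linear speed of each of scoop, jug below 0.02 m/s and value of joint pump below 0.003 m and angle between jug's own z axis and vertical below 0.1 rad and distance of jug from where it was at the start of the episode below 0.03 m); the robot touches nothing.
It fails at once if a finger touches an ice cube (contact force between the fingers and ice1 above 0.3 N or contact force between the fingers and ice2 above 0.3 N or contact force between the fingers and ice3 above 0.3 N or contact force between the fingers and ice4 above 0.3 N or contact force between the fingers and ice5 above 0.3 N).
It fails at once if the jug is tipped (over 20 degrees) (angle between jug's own z axis and vertical above 0.35 rad).
It fails at once if a bystander is pushed more than 30 mm or knocked over (distance of any of tumbler_a, tumbler_b, cordial, nut_jar, soda_can from where it was at the start of the episode above 0.03 m or angle between any of tumbler_a, tumbler_b, cordial, nut_jar, soda_can's own z axis and vertical above 0.3 rad).
It also fails if it takes over 70 s, if anything falls off the work surface, if the arm or the gripper's body presses on something with over 40 N, if the wrist force passes 120 N, or if a joint passes its speed limit or range.

## Robot

A 6-joint arm with a two-finger parallel gripper is mounted at the origin on the work surface. World frame = base frame: x ahead of the robot, y to its left, z up, the work surface at z = 0. Lengths are in m, angles in rad, forces in N, time in s.
With the tool pointing down it reaches from about 0.3 to 0.875 m from the base axis. Payload 4.2 kg.
Tool frame: the origin (TCP) lies at the very end of the fingers, on their centre line; the grasp point (between the pads) lies 19 mm behind it; z points along the fingers, y is the line along which they close (so a half turn about z gives the same grasp; the last joint's range is limited). The gripper opens to 85 mm and grips with 20 to 120 N. Pads are 22 mm wide; open, the fingers measure 114 mm over their backs; the gripper's body (76 mm by 85 mm) begins 54 mm behind the grasp point. The pads swing forward as they close: fully open they stand 13 mm farther back than shut.
Start: joints at [-1.26, 0.32, 1.565, -0, 1.257, -0.02], TCP at [0.187, -0.544, 0.204] pointing down, gripper open.
Joint ranges: [-3.11, 3.11], [-0.84, 2.01], [0.21, 2.61], [-1.34, 4.49], [0.05, 2.63], [-2.56, 2.56]. Speed limits (rad/s): [2.57, 2.57, 3.14, 3.14, 3.14, 3.14].

## Interface

Orientations are given as a unit quaternion [w, x, y, z].
In Python, from plant import arm, vision, order gives the robot as it stands.
- The arm moves only by the tool servo_tool, never from a script. Its argument "series" is one flat list of numbers, 4 for each row, row after row: the shift along the tool's x, y, z in m, then the turn about the tool's z in degrees. In form: [dx, dy, dz, roll, dx, dy, dz, roll, ...]. A call has exactly 10 rows; each row is the pose to reach, as a shift and turn from the pose commanded when the call began, along the tool's axes at that moment; what a row does not reach only later rows make up. A row lasts 1/8 s, in which the tool goes at most 62.5 mm and 10.7 degrees, less where a joint would pass 70% of its speed; a pose out of reach is approached as far as the arm can. A call with a gripper value outside its range is refused whole. "claw" is the finger opening in m, from 0 to 0.0854, set as the call begins (left out, the last holds). The fingers move at their own pace and stop on an object; "grip_force" is the grip in N (left out, the last holds). Time passes only in rows, so rows that repeat a pose let the fingers close, or fill a call up. It gives the time, the measured TCP pose, the force, the opening and the grip force at its end, in the units of the state.
- arm.state(): the state, without advancing time (a new reading comes with each control period).
- vision.capture(name): name is "side" or "top" or "wrist"; returns a dict with "frame" (400x640x3 uint8, blue, green, red), "range_z" (400x640 float32, m along the optical axis (not along the pixel's ray), 0 where there is no reading), "fx", "fy", "cx", "cy" (pixels), "R" (3x3) and "t" (3): a world point X has camera coordinates R X + t. Camera axes: x right, y down, z forward; pixel columns grow to the right and rows downward; lengths in m; the calibration is good to about 2 mm. A picture is of the moment at which its call begins.
- order.hand_in(): hands the job in; it is judged then, once.
Trained networks look in a picture, given as the dict that the camera call returned (one of the last four; its "shot" number tells which), for a name from the list of things; names that differ only in an ending like _2 or _b are one class to them, and where a whole thing is asked for, a point or a joint stands for the part that bears it (a point fixed in the world has none). Each returns a list of dicts, best first, with "p" (0 to 1); they miss things now and then, are a little off and sometimes report something else, mostly with a low value. They report only what shows in the picture. A call takes as long as a camera call.
- vision.boxes_of(picture, thing): "position" ([column, row] in pixels, amid what is visible of it).
- vision.masks_of(picture, thing): "mask" (400x640 bool, what is visible of it) and "position" ([column, row] in pixels, amid what is visible of it).
- vision.pinpoint(picture, thing): "position" ([column, row] in pixels: a listed point, or the origin of a listed thing).
The state is a dict: "time_s": time; "q": joint angles; "dq": joint speeds; "joint_torque": joint torques, N m; "position": TCP position; "orientation": TCP orientation; "force": force on the tool from outside, world axes, zero at the start; "wrist_torque": the same for the moment, N m; "finger_gap": finger opening in m; "finger_force": force on a finger pad.
Only numpy, scipy, OpenCV 4.12 (cv2) and the standard library are available. Lean on these libraries where they do the work, as an engineer would, in place of code of your own. Each camera call takes 0.05 s, during which the arm holds its last target. There are 200 camera calls.

## Working session

There is one attempt and no reset: what is moved stays moved. The work goes in short steps, Python scripts to look and compute and a tool call to move; the robot and the scene stay as the last step left them, time stands still between calls to the robot, and variables do not carry over. Pictures are saved under pics/ and viewed, at most 11 in all, crops included, and the job is handed in when it is done.

Besides the shell and the picture viewer there is one more tool, called after "Emit:" as name(argument=value, ...) on one line, values as JSON. servo_tool: Moves the arm, as the interface text tells. Its arguments: {"type":"object","properties":{"series":{"type":"array"},"claw":{"type":"number"},"grip_force":{"type":"number"}},"required":["series"]}

```bash
mkdir -p pics; cat > h.py <<'E'
from plant import arm, vision, order
import numpy as np, cv2
def w(c,px,z=None,win=1):
    u,v=px; r=np.array([(u-c['cx'])/c['fx'],(v-c['cy'])/c['fy'],1.0])
    R=np.array(c['R']);t=np.array(c['t'])
    if z is None:
        p=c['range_z'][int(round(v))-win:int(round(v))+win+1,int(round(u))-win:int(round(u))+win+1]; d=np.median(p[p>0]) if (p>0).any() else np.nan
        return R.T@(r*d-t)
    o=-R.T@t; dr=R.T@r
    return o+dr*(z-o[2])/dr[2]
def px(c,X):
    p=np.array(c['R'])@np.array(X)+np.array(c['t']); return [c['fx']*p[0]/p[2]+c['cx'],c['fy']*p[1]/p[2]+c['cy']]
def cloud(c,m):
    v,u=np.nonzero(m&(c['range_z']>0)); d=c['range_z'][v,u]
    P=np.stack([(u-c['cx'])/c['fx']*d,(v-c['cy'])/c['fy']*d,d],1)
    return (P-np.array(c['t']))@np.array(c['R'])
E
python3 - <<'E'
from h import *
np.set_printoptions(precision=3,suppress=True)
s=arm.state(); print(s)
for n in ['top','side']:
    c=vision.capture(n); cv2.imwrite(f'pics/{n}0.png',c['frame'])
    print(n,'cam at',-np.array(c['R']).T@np.array(c['t']))
    for th in ['scoop','scoop_grip','scoop_lip','mat','ice_pan','jug','jug_mouth','pump_top','tumbler_a','cordial','nut_jar','soda_can','ice1']:
        zz={'scoop_grip':.086,'scoop_lip':.006,'scoop':.006,'mat':0,'ice_pan':0,'jug':0,'jug_mouth':.125,'pump_top':.212}.get(th)
        for d in vision.pinpoint(c,th)[:5 if 'ice1'==th or 'tum' in th else 1]:
            print(th,round(d['p'],2),np.array(d['position']),'plane',w(c,d['position'],zz) if zz is not None else '', 'depth',w(c,d['position']))
E
```

```text
{'time_s': 0.0, 'q': array([-1.26 ,  0.32 ,  1.566,  0.   ,  1.257, -0.02 ]), 'dq': array([ 0.   , -0.   , -0.001, -0.002, -0.   ,  0.002]), 'joint_torque': array([  0.001, -41.552, -23.416,  -0.   ,   0.008,  -0.   ]), 'position': array([ 0.187, -0.543,  0.203]), 'orientation': array([-0.001,  0.986,  0.165, -0.   ]), 'force': array([ 0.54 , -0.365,  0.451]), 'wrist_torque': array([ 0.021, -0.013, -0.041]), 'finger_force': 0.0, 'finger_gap': 0.08529870054441951}
top cam at [ 0.454 -0.015  1.401]
scoop 0.76 [441.2 232.6] plane [ 0.503 -0.341  0.006] depth [ 0.503 -0.341  0.007]
scoop_lip 0.97 [425.9 230.8] plane [ 0.509 -0.296  0.006] depth [ 0.509 -0.296  0.006]
mat 0.63 [454.7 224.7] plane [ 0.526 -0.383  0.   ] depth [ 0.526 -0.381  0.008]
ice_pan 0.56 [335.4 216.1] plane [ 0.557 -0.032  0.   ] depth [ 0.557 -0.032  0.003]
jug 0.81 [247.9 226.4] plane [0.531 0.228 0.   ] depth [0.531 0.227 0.005]
jug_mouth 0.85 [237.9 228. ] plane [0.521 0.233 0.125] depth [0.527 0.257 0.005]
pump_top 0.87 [184.8 222.2] plane [0.533 0.35  0.212] depth [0.533 0.35  0.211]
tumbler_a 0.65 [353.1 142.
[... 1178 characters left out ...]
4  0.212] depth [0.742 0.111 0.037]
tumbler_a 0.81 [374.2 199.9] plane  depth [0.73  0.036 0.094]
tumbler_a 0.62 [391.6 251.2] plane  depth [ 0.762 -0.106  0.023]
tumbler_a 0.3 [319.5 216.8] plane  depth [ 0.561 -0.     0.072]
cordial 0.73 [373.3 197.1] plane  depth [0.748 0.108 0.034]
nut_jar 0.58 [383.8 218.9] plane  depth [ 0.755 -0.008  0.055]
soda_can 0.67 [252.6 153.3] plane  depth [0.348 0.393 0.012]
ice1 0.78 [312.7 225.8] plane  depth [ 0.54  -0.008  0.043]
ice1 0.76 [317.4 217. ] plane  depth [0.555 0.001 0.07 ]
ice1 0.7 [328.5 228.9] plane  depth [ 0.586 -0.023  0.041]
ice1 0.56 [326.4 217.7] plane  depth [0.585 0.025 0.039]
ice1 0.52 [314.1 215.3] plane  depth [0.545 0.002 0.078]
```

View pics/top0.png

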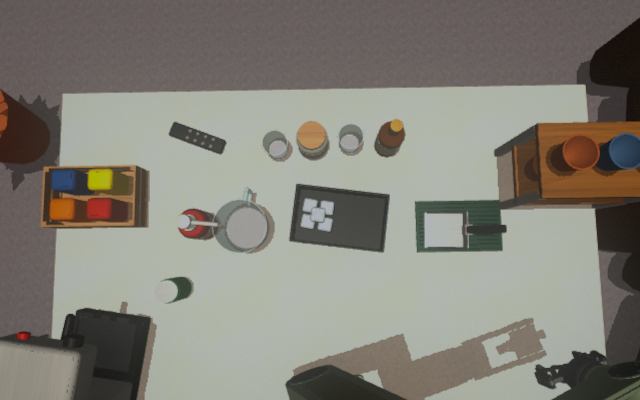

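View pics/side0.png

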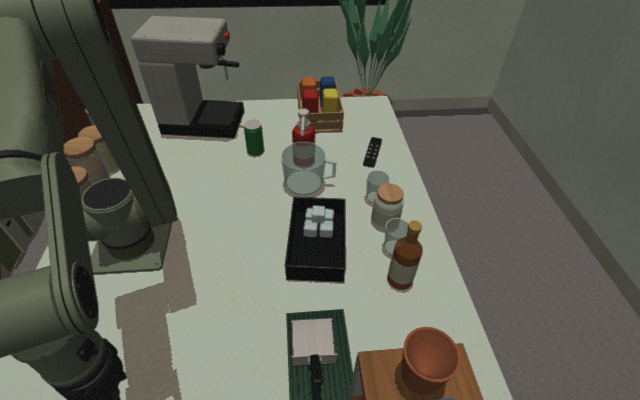

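```bash
python3 - <<'E'
from h import *
np.set_printoptions(precision=3,suppress=True)
c=vision.capture('top'); H,W=c['range_z'].shape
P=cloud(c,np.ones((H,W),bool))
def rect(sel):
    r=cv2.minAreaRect(P[sel][:,:2].astype(np.float32)); return r
x,y,z=P.T
for nm,th in [('mat','mat'),('pan','ice_pan'),('scoop','scoop')]:
    m=vision.masks_of(c,th)
    if m:
        Q=cloud(c,m[0]['mask']); print(nm,m[0]['p'],cv2.minAreaRect(Q[:,:2].astype(np.float32)),Q.min(0),Q.max(0))
        if nm=='scoop':
            hi=Q[Q[:,2]>.06]; print('handle hi',len(hi),hi.mean(0)); 
            for y0 in np.arange(-.52,-.28,.02):
                s=Q[abs(Q[:,1]-y0)<.01]; 
                if len(s): print(round(y0,2),len(s),s[:,0].min(),s[:,0].max(),s[:,2].max())
# pan rim points
s=(abs(z-.065)<.004)&(y>-.2)&(y<.14)&(x>.42)&(x<.68); print('rim',s.sum(),rect(s))
s=(abs(z-.212)<.004)&(y>.25); print('pump',s.sum(),P[s].min(0),P[s].max(0),P[s].mean(0))
s=(abs(z-.125)<.005)&(y>.1)&(y<.33)&(x>.4)&(x<.65); print('jugrim',s.sum(),rect(s))
E
```

```text
mat 0.94 ((0.5234199166297913, -0.39402711391448975), (0.15469400584697723, 0.25841522216796875), 0.8651135563850403) [ 0.445 -0.523 -0.008] [ 0.6   -0.265  0.111]
pan 0.83 ((0.5478878617286682, -0.04626104235649109), (0.2752211093902588, 0.1641424596309662), 81.90025329589844) [ 0.452 -0.184 -0.006] [0.646 0.095 0.074]
scoop 0.75 ((0.5078045725822449, -0.39524900913238525), (0.20923785865306854, 0.10379200428724289), 87.05799865722656) [ 0.457 -0.5   -0.002] [ 0.565 -0.292  0.125]
handle hi 282 [ 0.508 -0.451  0.093]
-0.5 8 0.4969136918614709 0.5114711554774749 0.11794020607970364
-0.48 79 0.49383534299814486 0.5233182136561746 0.12478342378135956
-0.46 93 0.49416436378229395 0.5187635386369069 0.11564804241497871
-0.44 83 0.49441423726273215 0.5174762242803992 0.09720574084577129
-0.42 94 0.4571392348668777 0.5271076468008159 0.0771748139468741
-0.4 372 0.457190929167316 0.5593955816744226 0.06167617307770824
-0.38 254 0.4575218333047898 0.5599281330385434 0.05469455417895516
-0.36 248 0.4578511193366234 0.5606012362923873 0.0526238416770568
-0.34 251 0.46068196485910995 0.5611368709411694 0.052362625113666746
-0.32 250 0.4611431287940134 0.5634494852691638 0.040284145010432634
-0.3 220 0.46161207480658295 0.5645772896990104 0.018380294849412036
rim 611 ((0.548442542552948, -0.042394086718559265), (0.2679397761821747, 0.16502636671066284), 82.29365539550781)
pump 163 [0.107 0.337 0.208] [0.551 0.575 0.216] [0.496 0.374 0.211]
jugrim 284 ((0.5265564918518066, 0.24332863092422485), (0.17266976833343506, 0.14623509347438812), 89.70050811767578)
```

The top view shows the mat and scoop at about (455,226), the handle at (487,229), the pan at (340,217) with ice near (317,214), the jug at (243,226), and the pump head at (188,222). The scoop points to +y, towards the pan. The side view agrees.

```bash
cat >> h.py <<'E'
from scipy.spatial.transform import Rotation as Ro
def to(p,head,s=None):
    """shift in tool axes and roll (deg) from the measured pose to TCP p with tool x at heading head (deg)"""
    s=s or arm.state(); q=s['orientation']; M=Ro.from_quat([q[1],q[2],q[3],q[0]]).as_matrix()
    h=np.degrees(np.arctan2(M[1,0],M[0,0])); d=M.T@(np.array(p)-s['position'])
    return np.round(d,4),round(-(head-h),2),'now',np.round(s['position'],4),round(h,2)
E
python3 - <<'E'
from h import *
np.set_printoptions(precision=4,suppress=True)
print(to([.5055,-.463,.20],87.2)); 
c=vision.capture('top')
P=cloud(c,np.ones(c['range_z'].shape,bool))
a=np.radians(82.2);u=np.array([np.cos(a),np.sin(a)]);v=np.array([-u[1],u[0]])
Q=P[:,:2]-[.5484,-.0424]; X=Q@u;Y=Q@v;Z=P[:,2]
s=(abs(X)<.124)&(abs(Y)<.072)&(Z>.025)&(Z<.055); print('layer1',s.sum(),X[s].min(),X[s].max(),Y[s].min(),Y[s].max())
s2=(abs(X)<.124)&(abs(Y)<.072)&(Z>.075); print('top',s2.sum(),X[s2].min(),X[s2].max(),Y[s2].min(),Y[s2].max())
for d in vision.masks_of(c,'ice1'):
    K=cloud(c,d['mask']); k=(K[:,:2]-[.5484,-.0424]); print(round(d['p'],2),np.median(k@u),np.median(k@v),np.median(K[:,2]))
# rim side check: pan wall tops by y side
r=(abs(Z-.065)<.004)&(abs(X)<.15)&(abs(Y)<.1)
print('rim x',np.percentile(X[r],[.5,99.5]),'y',np.percentile(Y[r],[.5,99.5]))
cv2.imwrite('pics/crop.png',cv2.resize(c['frame'][170:260,280:400],(720,540),interpolation=cv2.INTER_CUBIC))
E
```

```text
(array([0.3277, 0.027 , 0.0043]), np.float64(-68.25), 'now', array([ 0.1867, -0.5439,  0.2043]), np.float64(18.95))
layer1 632 0.019063844453991702 0.10859419628599104 -0.047224080052513245 0.041589080015575076
top 200 0.04169000164847685 0.08139154599598167 -0.020008240878390218 0.01997140375606514
0.75 0.06241280695594877 0.0016202870641547405 0.0818854725519808
0.64 0.09090356390095698 -0.028619951371879955 0.042110531927100826
0.53 0.0361334268588678 0.024191329286610695 0.04266942141484457
0.47 0.03722383994083112 -0.029011976803823815 0.04289973579286098
0.45 0.09248339519781164 0.023580406010666057 0.0428485725544793
0.25 -0.32760195975816175 -0.010034130286924712 0.00952736626129442
0.2 0.42292739617810027 0.2508369857470222 0.1175365074811856
rim x [-0.1333  0.1339] y [-0.0822  0.0823]
```

View pics/crop.png

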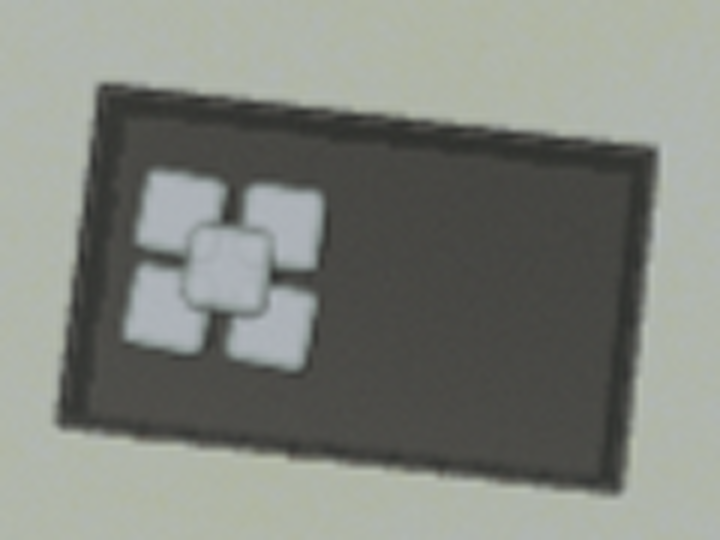

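The crop shows four cubes in a 2x2 block with one on top, centred at crop pixel (228,270), which is about 62 mm towards the jug end in pan coordinates. The block is 90 mm wide.

Emit:
servo_tool(series=[0.04,0.003,0,-9.75,0.09,0.007,0,-19.5,0.14,0.012,0,-29.25,0.19,0.016,0,-39,0.24,0.02,0,-48.75,0.285,0.024,0,-58.5,0.318,0.026,0,-68.25,0.3277,0.027,0.002,-68.25,0.3277,0.027,0.004,-68.25,0.3277,0.027,0.0043,-68.25], claw=0.06)

```text
time_s: 2.95
position: [0.5041, -0.4634, 0.1998]
orientation: [-0.0, 0.725, 0.689, -0.0]
force: [-0.3, -0.4, -0.0]
finger_gap: 0.06
finger_force: 0.0
```

```bash
python3 - <<'E'
from h import *
np.set_printoptions(precision=4,suppress=True)
print(to([.5055,-.463,.074],87.2))
c=vision.capture('wrist'); cv2.imwrite('pics/w1.png',c['frame'])
P=cloud(c,np.ones(c['range_z'].shape,bool))
for th,z in [('scoop_grip',.086),('scoop_lip',.006)]:
    for d in vision.pinpoint(c,th)[:1]: print(th,d['p'],d['position'],w(c,d['position'],z))
m=vision.masks_of(c,'scoop')
if m:
    Q=cloud(c,m[0]['mask'])
    for y0 in np.arange(-.50,-.28,.02):
        s=Q[abs(Q[:,1]-y0)<.008]
        if y0<-.425: s=s[s[:,2]>.05]
        if len(s): print(round(y0,2),len(s),np.percentile(s[:,0],[1,99]),np.percentile(s[:,2],95))
E
```

```text
(array([0.0004, 0.0015, 0.1258]), np.float64(-0.13), 'now', array([ 0.5041, -0.4634,  0.1998]), np.float64(87.07))
scoop_grip 0.92 [328.1, 176.0] [ 0.5073 -0.4481  0.086 ]
scoop_lip 0.96 [324.2, 18.5] [ 0.5111 -0.2918  0.006 ]
-0.5 1 [0.5134 0.5134] 0.11526958844861478
-0.48 440 [0.4969 0.5182] 0.12185442531724071
-0.46 445 [0.4977 0.5187] 0.10876188542283767
-0.44 416 [0.4974 0.5192] 0.09171522462757978
-0.42 425 [0.4946 0.5237] 0.07519227668884639
-0.4 1544 [0.4578 0.5602] 0.05565414856267431
-0.38 1465 [0.4589 0.5611] 0.050217370688097784
-0.36 1541 [0.4587 0.5612] 0.04743317129442844
-0.34 1631 [0.4592 0.5698] 0.04403439794982843
-0.32 1630 [0.4596 0.5623] 0.026874324708890694
-0.3 1577 [0.4606 0.5626] 0.009806103677392314
```

View pics/w1.png

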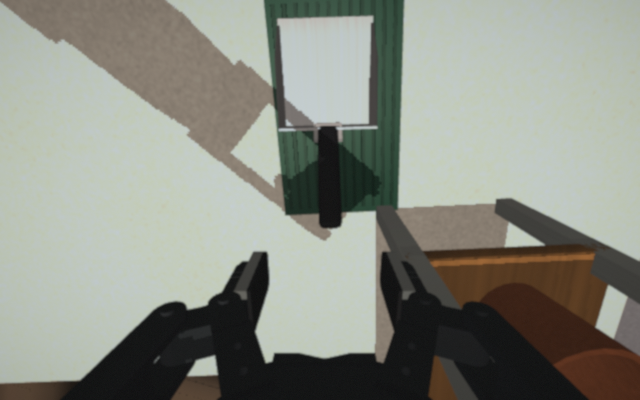

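```bash
python3 - <<'E'
from h import *
np.set_printoptions(precision=4,suppress=True)
print(to([.5075,-.462,.074],87.8))
c=vision.capture('top'); P=cloud(c,np.ones(c['range_z'].shape,bool))
s=(P[:,1]<-.47)&(P[:,1]>-.8)&(P[:,0]>.53)&(P[:,2]>.03)
print(s.sum(),np.percentile(P[s],[1,50,99],axis=0))
for z0 in np.arange(.03,.5,.05):
    t=s&(abs(P[:,2]-z0)<.025); 
    if t.any(): print(z0,t.sum(),P[t].min(0),P[t].max(0))
E
```

```text
(array([0.0016, 0.0028, 0.1264]), np.float64(-0.69), 'now', array([ 0.5046, -0.4635,  0.2004]), np.float64(87.11))
9621 [[ 0.5688 -0.7896  0.0614]
 [ 0.6529 -0.5805  0.2993]
 [ 0.7471 -0.5092  0.3909]]
0.03 76 [ 0.5686 -0.7931  0.0302] [ 0.7486 -0.5085  0.0548]
0.08 148 [ 0.5684 -0.7996  0.055 ] [ 0.7487 -0.5082  0.1043]
0.13 1330 [ 0.5682 -0.7984  0.1061] [ 0.7494 -0.5079  0.155 ]
0.18000000000000002 285 [ 0.5685 -0.7995  0.1554] [ 0.7487 -0.5083  0.2048]
0.23 276 [ 0.569  -0.7929  0.205 ] [ 0.7491 -0.5082  0.2547]
0.28 4728 [ 0.5413 -0.7534  0.2556] [ 0.7498 -0.4701  0.305 ]
0.33000000000000007 785 [ 0.5478 -0.7167  0.3052] [ 0.7378 -0.4701  0.355 ]
0.38 1973 [ 0.6194 -0.6929  0.355 ] [ 0.6987 -0.5204  0.3955]
```

Emit:
servo_tool(series=[0.0016,0.0028,0.015,-0.69,0.0016,0.0028,0.04,-0.69,0.0016,0.0028,0.065,-0.69,0.0016,0.0028,0.09,-0.69,0.0016,0.0028,0.11,-0.69,0.0016,0.0028,0.12,-0.69,0.0016,0.0028,0.126,-0.69,0.0016,0.0028,0.1264,-0.69,0.0016,0.0028,0.1264,-0.69,0.0016,0.0028,0.1264,-0.69])

```text
time_s: 4.45
position: [0.5086, -0.4618, 0.0744]
orientation: [0.001, 0.72, 0.694, 0.0]
force: [-0.2, 0.6, -0.1]
finger_gap: 0.06
finger_force: 0.0
```

Emit:
servo_tool(series=[0,0,0,0,0,0,0,0,0,0,0,0,0,0,0,0,0,0,0,0,0,0,0,0,0,0,0,0,0,0,-0.003,0,0,0,-0.008,0,0,0,-0.015,0], claw=0.0, grip_force=120)

```text
time_s: 5.7
position: [0.508, -0.4609, 0.088]
orientation: [-0.001, 0.72, 0.694, -0.0]
force: [-0.5, -0.6, -2.2]
finger_gap: 0.0164
finger_force: 118.0
```

```bash
python3 - <<'E'
from h import *
np.set_printoptions(precision=4,suppress=True)
s=arm.state(); print(s['finger_gap'],s['finger_force'],s['force'],s['wrist_torque'],to(s['position'],90))
for n in ['wrist','side']:
    c=vision.capture(n); cv2.imwrite(f'pics/{n}2.png',c['frame'])
    for d in vision.pinpoint(c,'scoop_lip')[:1]: print(n,d['p'],d['position'],w(c,d['position'],.02),w(c,d['position']))
    m=vision.masks_of(c,'scoop')
    if m:
        Q=cloud(c,m[0]['mask']); 
        for y0 in np.arange(-.4,-.28,.02):
            k=Q[(abs(Q[:,1]-y0)<.006)]; 
            if len(k): f=k[abs(k[:,0]-.51)<.035]; print(n,round(y0,2),np.median(f[:,2]) if len(f) else None, np.percentile(k[:,0],[1,99]))
E
```

```text
0.01638382075017946 117.98277424648404 [-0.4697 -0.5601 -2.197 ] [-0.2564  0.0599 -0.0584] (array([0., 0., 0.]), np.float64(-2.09), 'now', array([ 0.508 , -0.4609,  0.088 ]), np.float64(87.91))
wrist -0.4 0.017892138369046236 [0.4579 0.5597]
wrist -0.38 0.016357918833430476 [0.4582 0.5603]
wrist -0.36 0.015038431569381575 [0.4589 0.561 ]
wrist -0.34 0.01371456542425209 [0.4595 0.5615]
wrist -0.32 0.012452721036933215 [0.4603 0.5617]
wrist -0.3 0.01056197183174495 [0.4618 0.5118]
side -0.38 None [0.4617 0.462 ]
side -0.36 None [0.4624 0.4664]
side -0.34 None [0.4632 0.4721]
side -0.32 None [0.4636 0.4705]
side -0.3 None [0.4639 0.4688]
```

```bash
cat >> h.py <<'E'
def pitch(c=None):
    """scoop floor slope (deg, lip down positive) seen by wrist cam"""
    c=c or vision.capture('wrist'); m=vision.masks_of(c,'scoop')
    if not m: return None
    Q=cloud(c,m[0]['mask']); q=arm.state(); p=q['position']; o=q['orientation']; h=np.arctan2(*Ro.from_quat([o[1],o[2],o[3],o[0]]).as_matrix()[[1,0],[0,0]])
    d=Q[:,:2]-p[:2]; X=d@[np.cos(h),np.sin(h)]; Y=d@[-np.sin(h),np.cos(h)]
    k=(abs(Y)<.035)&(X>.06)&(X<.16); z=Q[k,2]; x=X[k]
    for _ in range(4):
        f=np.polyfit(x,z,1); r=z-np.polyval(f,x); g=abs(r)<max(.002,1.5*np.median(abs(r))); x=x[g];z=z[g]
    return np.degrees(-f[0]),'lipz',np.polyval(f,.1695),'n',len(x)
E
python3 - <<'E'
from h import *
for _ in range(12):
    c=vision.capture('wrist')
print(arm.state()['time_s'],pitch(c)); print(arm.state()['time_s'],pitch())
E
```

```text
6.6 (np.float64(3.6264774477902315), 'lipz', np.float64(0.011734755991434885), 'n', 12317)
6.65 (np.float64(3.6493710941986435), 'lipz', np.float64(0.011718743684823505), 'n', 12300)
```

Emit:
servo_tool(series=[0,0,-0.02,0,0,0,-0.05,0,0,0,-0.08,0,0,0,-0.1,0,0.02,0,-0.102,0,0.05,0,-0.102,0,0.09,0,-0.102,0,0.13,0,-0.102,0,0.16,0,-0.102,0,0.175,0,-0.102,0])

```text
time_s: 8.0
position: [0.5139, -0.2837, 0.1897]
orientation: [-0.001, 0.719, 0.695, -0.0]
force: [0.0, -0.4, -2.3]
finger_gap: 0.0167
finger_force: 118.1
```

```bash
python3 - <<'E'
from h import *
print(pitch()); print(to([.5295,-.1992,.19],81.4))
E
```

```text
(np.float64(3.3651479776392006), 'lipz', np.float64(0.1136921320077222), 'n', 12413)
(array([0.0859, 0.0121, 0.0002]), np.float64(6.61), 'now', array([ 0.5144, -0.2847,  0.1901]), np.float64(88.01))
```

Emit:
servo_tool(series=[0.01,0.0015,0,0.8,0.03,0.0045,0,2.4,0.05,0.007,0,4,0.07,0.01,0,5.6,0.08,0.0115,0,6.4,0.0859,0.0121,0,6.6,0.0859,0.0121,0.01,6.6,0.0859,0.0121,0.025,6.6,0.0859,0.0121,0.035,6.6,0.0859,0.0121,0.04,6.6])

```text
time_s: 9.35
position: [0.5294, -0.2013, 0.1493]
orientation: [-0.001, 0.759, 0.651, -0.001]
force: [0.0, 0.3, -1.2]
finger_gap: 0.0165
finger_force: 117.8
```

```bash
cat >> h.py <<'E'
a=np.radians(82.2);U=np.array([np.cos(a),np.sin(a)]);V=np.array([-U[1],U[0]]);PC=np.array([.5484,-.0424])
def pan(X): d=np.atleast_2d(X)[:,:2]-PC; return np.c_[d@U,d@V,np.atleast_2d(X)[:,2]]
E
python3 - <<'E'
from h import *
np.set_printoptions(precision=4,suppress=True)
c=vision.capture('wrist'); print(pitch(c)); cv2.imwrite('pics/w3.png',c['frame'])
m=vision.masks_of(c,'scoop'); Q=pan(cloud(c,m[0]['mask']))
k=Q[(Q[:,2]<.1)]
for x0 in np.arange(-.09,.03,.015):
    s=k[abs(k[:,0]-x0)<.005]; 
    if len(s): print(round(x0,3),len(s),np.percentile(s[:,1],[1,99]),np.percentile(s[:,2],[5,50,95]))
d=vision.pinpoint(c,'scoop_lip')[:1]
for e in d: print('lip',e['p'],pan(w(c,e['position'],.074)))
for e in vision.masks_of(c,'ice1')[:6]:
    K=pan(cloud(c,e['mask'])); print('ice',round(e['p'],2),np.median(K,0),K[:,0].min())
q=arm.state()
print(to(q['position'],81.4),pan(q['position']),q['force'])
E
```

```text
(np.float64(3.696624061890771), 'lipz', np.float64(0.07222262450957631), 'n', 12230)
-0.09 1786 [-0.052   0.0473] [0.0775 0.0787 0.089 ]
-0.075 1890 [-0.0521  0.0471] [0.0765 0.0777 0.0895]
-0.06 1994 [-0.0523  0.047 ] [0.0756 0.0768 0.0893]
-0.045 2110 [-0.0524  0.0469] [0.0746 0.0759 0.0891]
-0.03 2254 [-0.0526  0.0468] [0.0737 0.075  0.091 ]
-0.015 2309 [-0.0537  0.0476] [0.0726 0.074  0.0853]
0.0 11 [0.02   0.0463] [0.0707 0.0724 0.0728]
ice 0.55 [-0.1092 -0.2045  0.0873] -0.18762151731107732
(array([0., 0., 0.]), np.float64(-0.11), 'now', array([ 0.5304, -0.2014,  0.151 ]), np.float64(81.29)) [[-0.16   -0.0037  0.151 ]] [ 0.0734 -0.1714 -2.7346]
```

View pics/w3.png

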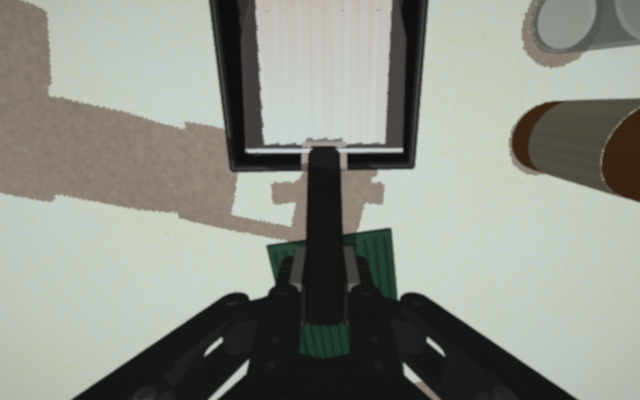

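Emit:
servo_tool(series=[0,0,0.01,0,0,0,0.03,0,0,0,0.045,0,0,0,0.053,0,0.004,0,0.056,0,0.008,0,0.06,0,0.013,0,0.064,0,0.018,0,0.068,0,0.022,0,0.07,0,0.022,0,0.07,0])

```text
time_s: 10.85
position: [0.5334, -0.179, 0.0806]
orientation: [-0.0, 0.759, 0.652, 0.0]
force: [-0.1, -0.2, -2.6]
finger_gap: 0.0169
finger_force: 118.0
```

```bash
cat > st.py <<'E'
from h import *
np.set_printoptions(precision=4,suppress=True)
q=arm.state(); print(q['time_s'],pan(q['position']),'F',q['force'],'T',q['wrist_torque'],to(q['position'],81.4)[4])
print('wrist',pitch())
c=vision.capture('top')
Q=pan(cloud(c,np.ones(c['range_z'].shape,bool)))
for e in vision.masks_of(c,'ice1')[:7]:
    K=pan(cloud(c,e['mask'])); print('ice',round(e['p'],2),np.median(K,0),np.percentile(K[:,0],[2,98]),len(K))
E
python3 st.py
```

```text
10.85 [[-0.1374 -0.0037  0.0806]] F [-0.0898 -0.1943 -2.6196] T [-0.1033  0.0467 -0.0001] 81.32
wrist (np.float64(2.770396488410021), 'lipz', np.float64(0.006369459621714393), 'n', 12404)
ice 0.76 [0.0622 0.0013 0.0822] [0.0439 0.0815] 199
ice 0.71 [0.0374 0.0247 0.0418] [0.023  0.0586] 136
ice 0.64 [ 0.0397 -0.0288  0.0429] [0.0251 0.0622] 138
ice 0.47 [0.0921 0.0236 0.0425] [0.0705 0.1079] 161
ice 0.46 [ 0.0912 -0.0294  0.0427] [0.069  0.1066] 145
```

Emit:
servo_tool(series=[0.003,0,0.003,0,0.009,0,0.005,0,0.016,0,0.006,0,0.023,0,0.006,0,0.03,0,0.006,0,0.037,0,0.006,0,0.044,0,0.006,0,0.05,0,0.006,0,0.055,0,0.006,0,0.058,0,0.006,0])

```text
time_s: 12.3
position: [0.5421, -0.1218, 0.0746]
orientation: [-0.0, 0.759, 0.651, -0.0]
force: [-0.7, -1.9, -1.3]
finger_gap: 0.0164
finger_force: 117.8
```

```bash
python3 st.py
```

```text
12.3 [[-0.0795 -0.0046  0.0746]] F [-0.7484 -1.9475 -1.3494] T [-0.3334  0.1009 -0.0521] 81.3
wrist (np.float64(0.9088583991216259), 'lipz', np.float64(0.006455787291167241), 'n', 9181)
ice 0.75 [0.0651 0.0255 0.0455] [0.0489 0.0867] 157
ice 0.71 [ 0.0643 -0.0281  0.045 ] [0.0487 0.0857] 161
ice 0.6 [ 0.1132 -0.0325  0.0428] [0.0923 0.1281] 118
ice 0.56 [0.1112 0.0275 0.0426] [0.0903 0.1257] 113
ice 0.53 [0.0938 0.0003 0.0832] [0.0739 0.1136] 215
```

Emit:
servo_tool(series=[0.004,0,0,0,0.009,0,0,0,0.014,0,0,0,0.019,0,0,0,0.024,0,0,0,0.028,0,0,0,0.032,0,0,0,0.035,0,0,0,0.037,0,0,0,0.038,0,0,0])

```text
time_s: 13.75
position: [0.5479, -0.0844, 0.0746]
orientation: [-0.0, 0.759, 0.651, -0.0]
force: [-0.3, -3.7, 0.3]
finger_gap: 0.0166
finger_force: 117.8
```

```bash
python3 st.py
```

```text
13.75 [[-0.0417 -0.0052  0.0746]] F [-0.3302 -3.689   0.3195] T [-0.5722  0.1438  0.0237] 81.3
wrist (np.float64(1.702437511122686), 'lipz', np.float64(0.005202640761424066), 'n', 3432)
ice 0.71 [ 0.0645 -0.0284  0.0463] [0.051  0.0831] 125
ice 0.7 [ 0.0906 -0.0009  0.0847] [0.072 0.111] 222
ice 0.53 [0.1122 0.0259 0.045 ] [0.0893 0.1279] 140
ice 0.47 [ 0.1124 -0.0321  0.0457] [0.0915 0.1277] 113
```

Emit:
servo_tool(series=[-0.001,0,-0.002,0,-0.001,0,-0.005,0,-0.001,0,-0.009,0,-0.001,0,-0.014,0,-0.001,0,-0.019,0,-0.001,0,-0.024,0,-0.001,0,-0.028,0,-0.001,0,-0.031,0,-0.001,0,-0.033,0,-0.001,0,-0.034,0])

```text
time_s: 15.2
position: [0.5477, -0.0856, 0.1086]
orientation: [0.0, 0.759, 0.651, -0.0]
force: [0.1, -0.6, -5.6]
finger_gap: 0.0168
finger_force: 118.8
```

```bash
cat >> st.py <<'E'
c=vision.capture('wrist'); m=vision.masks_of(c,'scoop')
if m:
    K=pan(cloud(c,m[0]['mask'])); p=pan(arm.state()['position'])[0]
    k=K[(abs(abs(K[:,1]-p[1])-.0505)<.004)&(K[:,0]-p[0]>.055)&(K[:,0]-p[0]<.12)]
    xs=np.arange(.058,.118,.006); zt=[np.percentile(k[abs(k[:,0]-p[0]-x)<.003][:,2],97) if (abs(k[:,0]-p[0]-x)<.003).sum()>5 else np.nan for x in xs]
    print('side top',np.round(zt,4))
E
python3 st.py
```

```text
15.2 [[-0.0429 -0.0051  0.1086]] F [ 0.0521 -0.5739 -5.5527] T [-0.5779  0.0343 -0.0328] 81.3
wrist (np.float64(11.609329172624367), 'lipz', np.float64(0.0052818543127743645), 'n', 2341)
ice 0.68 [0.1068 0.0004 0.086 ] [0.087  0.1276] 228
ice 0.62 [0.0979 0.0264 0.0458] [0.0811 0.1236] 130
ice 0.55 [0.0501 0.022  0.0592] [0.0293 0.0715] 206
ice 0.54 [ 0.098  -0.0336  0.0451] [0.0801 0.1265] 141
ice 0.47 [ 0.0495 -0.0255  0.059 ] [0.0309 0.0697] 194
side top [0.0735 0.0715 0.0696 0.0675 0.0657 0.0639 0.0623 0.06   0.0582 0.0563]
```

Emit:
servo_tool(series=[0,0,-0.002,0,0,0,-0.005,0,0,0,-0.008,0,0,0,-0.01,0,0,0,-0.01,0,0,0,-0.01,0,0,0,-0.01,0,0,0,-0.01,0,0,0,-0.01,0,0,0,-0.01,0])

```text
time_s: 16.75
position: [0.5477, -0.0856, 0.1186]
orientation: [-0.0, 0.759, 0.651, -0.0]
force: [0.2, 0.1, -4.7]
finger_gap: 0.0167
finger_force: 118.8
```

```bash
cat > st2.py <<'E'
from h import *
np.set_printoptions(precision=4,suppress=True)
def side(c):
    m=vision.masks_of(c,'scoop'); K=pan(cloud(c,m[0]['mask'])); p=pan(arm.state()['position'])[0]
    d=K-p; k=d[(abs(abs(d[:,1])-.0505)<.004)&(d[:,0]>.03)&(d[:,0]<.125)]
    xs=np.arange(.03,.118,.006); o=[(x,np.percentile(k[abs(k[:,0]-x)<.003][:,2],97)) for x in xs if (abs(k[:,0]-x)<.003).sum()>5]
    return np.array(o)
E
python3 - <<'E'
from st2 import *
for i in range(2):
    c=vision.capture('wrist'); q=arm.state(); print(q['time_s'],q['force'],q['wrist_torque'],pitch(c)); o=side(c); print(np.degrees(-np.polyfit(o[:,0],o[:,1],1)[0]))
    for _ in range(10): vision.capture('wrist')
E
python3 st.py
```

```text
16.8 [-1.0004  0.3917 -4.3511] [-0.5774  0.0941  0.0388] (np.float64(11.963169604996526), 'lipz', np.float64(0.014119782090689897), 'n', 3053)
10.719939785330974
17.45 [ 0.4014 -0.1466 -5.741 ] [-0.5824  0.0882 -0.006 ] (np.float64(12.01993612266125), 'lipz', np.float64(0.014049640493047015), 'n', 3140)
12.240675853741562
18.05 [[-0.0428 -0.0052  0.1186]] F [ 0.4407  0.0052 -4.7483] T [-0.5404  0.0665 -0.006 ] 81.29
wrist (np.float64(11.885128900391654), 'lipz', np.float64(0.014298446021186184), 'n', 3082)
ice 0.66 [ 0.1116 -0.0018  0.0947] [0.0903 0.1339] 235
ice 0.56 [0.0613 0.0216 0.0655] [0.0407 0.083 ] 215
ice 0.5 [ 0.1017 -0.0359  0.0568] [0.0859 0.1232] 100
ice 0.47 [ 0.0611 -0.0262  0.0655] [0.0408 0.0816] 216
ice 0.46 [0.1038 0.0285 0.0563] [0.0872 0.1243] 94
ice 0.28 [0.2812 0.0534 0.0106] [0.1978 0.335 ] 2538
side top [0.0831 0.081  0.0793 0.0772 0.0753 0.0732 0.0712 0.0696 0.0677 0.0654]
```

Emit:
servo_tool(series=[-0.001,0,0.003,0,-0.002,0,0.008,0,-0.003,0,0.014,0,-0.003,0,0.02,0,-0.003,0,0.026,0,-0.003,0,0.032,0,-0.003,0,0.038,0,-0.003,0,0.043,0,-0.003,0,0.046,0,-0.003,0,0.046,0])

```text
time_s: 19.6
position: [0.5474, -0.0884, 0.0727]
orientation: [0.0, 0.759, 0.651, 0.0]
force: [-0.3, -2.2, -0.1]
finger_gap: 0.0167
finger_force: 118.0
```

```bash
python3 st.py
```

```text
19.6 [[-0.0457 -0.0053  0.0727]] F [-0.2703 -2.2472 -0.1162] T [-0.4355  0.097  -0.0235] 81.28
wrist (np.float64(0.7127589049576443), 'lipz', np.float64(0.0059348504354523775), 'n', 4188)
ice 0.65 [ 0.1066 -0.0024  0.0848] [0.0872 0.1251] 196
ice 0.51 [0.0673 0.0219 0.0444] [0.0491 0.0871] 195
ice 0.49 [0.1074 0.0282 0.0447] [0.089  0.1276] 118
ice 0.45 [ 0.067  -0.0279  0.0458] [0.0496 0.0844] 162
side top [0.0531 0.052  0.0513 0.0507 0.0501 0.0493 0.0487 0.0481 0.0474 0.0468]
```

Emit:
servo_tool(series=[0,0,0,0,0,0,0,0,0,0,0,0,0.004,0,0.003,0,0.01,0,0.008,0,0.017,0,0.014,0,0.024,0,0.02,0,0.03,0,0.025,0,0.035,0,0.029,0,0.0365,0,0.03,0], claw=0.05)

```text
time_s: 21.15
position: [0.5527, -0.0521, 0.0423]
orientation: [-0.0, 0.759, 0.652, -0.0]
force: [-0.6, 0.5, -0.1]
finger_gap: 0.0499
finger_force: 0.0
```

```bash
python3 st.py; python3 - <<'E'
from h import *
c=vision.capture('wrist'); cv2.imwrite('pics/w4.png',c['frame'])
E
```

```text
21.15 [[-0.009  -0.0056  0.0423]] F [-0.5808  0.4906 -0.1079] T [-0.0031  0.0459  0.0429] 81.32
wrist (np.float64(0.13543149058276244), 'lipz', np.float64(0.006512101670046919), 'n', 867)
ice 0.68 [0.1065 0.0286 0.045 ] [0.0903 0.1247] 99
ice 0.48 [ 0.1064 -0.0025  0.0844] [0.0873 0.1254] 208
side top [0.0486 0.048  0.0474 0.0466 0.046  0.0453 0.0422 0.0365 0.032  0.026 ]
```

View pics/w4.png

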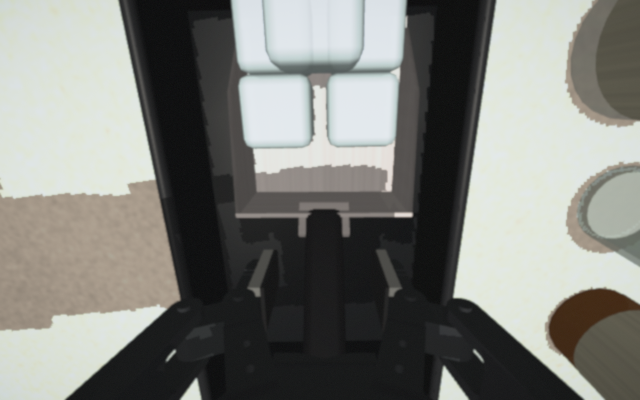

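Emit:
servo_tool(series=[0,0,0,0,0,0,0,0,0,0,0,0,0,0,0,0,0,0,0,0,-0.003,0,-0.001,0,-0.009,0,-0.001,0,-0.017,0,-0.001,0,-0.025,0,-0.001,0,-0.032,0,-0.001,0], claw=0.0, grip_force=120)

```text
time_s: 22.75
position: [0.5477, -0.0848, 0.0434]
orientation: [-0.0, 0.759, 0.651, -0.0]
force: [0.0, 2.1, -2.1]
finger_gap: 0.0161
finger_force: 117.9
```

Emit:
servo_tool(series=[-0.007,0,0,0,-0.013,0,0,0,-0.018,0,0,0,-0.02,0,0,0,-0.02,0,0,0,0.015,0,0,0,0.031,0,0,0,0.042,0,0,0,0.048,0,0,0,0.05,0,0,0])

```text
time_s: 24.0
position: [0.557, -0.0534, 0.0476]
orientation: [0.014, 0.753, 0.657, -0.01]
force: [-7.2, -67.5, 17.6]
finger_gap: 0.0157
finger_force: 116.9
```

```bash
python3 st.py
```

```text
24.0 [[-0.0097 -0.01    0.0476]] F [ -7.2491 -67.5256  17.5626] T [-11.5482   1.4337   0.2365] 82.2
wrist (np.float64(2.846676930639552), 'lipz', np.float64(0.0038792436607157834), 'n', 2680)
ice 0.76 [ 0.1077 -0.0027  0.0458] [0.0895 0.1247] 175
ice 0.68 [0.0277 0.0278 0.0488] [0.0114 0.0441] 116
ice 0.52 [ 0.0853 -0.0304  0.046 ] [0.0777 0.0956] 73
ice 0.42 [0.0827 0.022  0.0466] [0.0765 0.0892] 62
side top [0.0509 0.05   0.0491 0.0483 0.0474 0.0467 0.0447 0.0441 0.0302 0.0245]
```

Emit:
servo_tool(series=[-0.006,0,0,0,-0.012,0,0,0,-0.018,0,0,0,-0.02,0,0,0,-0.02,0,0,0,-0.02,0,0,0,-0.02,0,0,0,-0.02,0,0,0,-0.02,0,0,0,-0.02,0,0,0])

```text
time_s: 25.55
position: [0.5526, -0.0553, 0.0438]
orientation: [0.001, 0.758, 0.652, -0.001]
force: [-1.0, -7.9, 0.1]
finger_gap: 0.0157
finger_force: 120.0
```

```bash
python3 st.py; python3 - <<'E'
from h import *
c=vision.capture('wrist'); cv2.imwrite('pics/w5.png',c['frame'])
E
```

```text
25.55 [[-0.0122 -0.0059  0.0438]] F [-1.0144 -7.8691  0.1474] T [-1.2769  0.1904  0.0179] 81.43
wrist (np.float64(1.046825051957689), 'lipz', np.float64(0.005216470264357547), 'n', 2877)
ice 0.71 [ 0.1085 -0.0004  0.0451] [0.089  0.1274] 191
ice 0.65 [ 0.075  -0.0305  0.0449] [0.0602 0.0926] 167
ice 0.63 [0.0217 0.0305 0.0464] [0.0095 0.0314] 100
ice 0.44 [0.073  0.024  0.0452] [0.0584 0.0874] 146
side top [0.0489 0.048  0.0476 0.0472 0.0461 0.0455 0.042  0.0366 0.0311 0.0257]
```

View pics/w5.png

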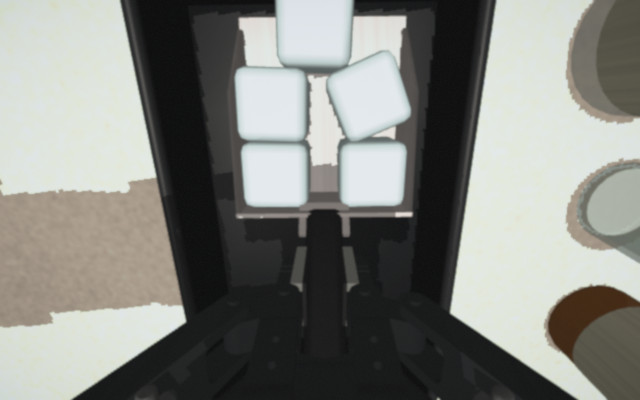

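Emit:
servo_tool(series=[-0.002,0,-0.002,0,-0.002,0,-0.004,0,-0.002,0,-0.007,0,-0.002,0,-0.01,0,-0.002,0,-0.014,0,-0.002,0,-0.018,0,-0.002,0,-0.021,0,-0.002,0,-0.023,0,-0.002,0,-0.024,0,-0.002,0,-0.024,0])

```text
time_s: 27.15
position: [0.5522, -0.0565, 0.0676]
orientation: [0.0, 0.759, 0.651, -0.0]
force: [0.3, -0.4, -5.1]
finger_gap: 0.0157
finger_force: 120.3
```

```bash
python3 st.py
```

```text
27.15 [[-0.0134 -0.0057  0.0676]] F [ 0.3485 -0.4297 -5.1179] T [-0.2756  0.0576 -0.0094] 81.3
wrist (np.float64(10.969244044307644), 'lipz', np.float64(-0.002333365202686514), 'n', 2078)
ice 0.71 [ 0.0689 -0.0283  0.0526] [0.0577 0.0833] 129
ice 0.61 [0.0175 0.028  0.0622] [0.0054 0.0289] 96
side top [0.0607 0.0593 0.0576 0.0558 0.0538 0.049  0.0415 0.0332 0.0254 0.018 ]
```

Emit:
servo_tool(series=[0,0,0.004,0,0,0,0.01,0,0,0,0.017,0,0,0,0.023,0,0,0,0.0245,0,0,0,0.0245,0,0,0,0.0245,0,0,0,0.0245,0,0,0,0.0245,0,0,0,0.0245,0])

```text
time_s: 28.7
position: [0.5522, -0.0565, 0.0434]
orientation: [0.0, 0.759, 0.651, 0.0]
force: [-1.7, -3.2, 2.6]
finger_gap: 0.0158
finger_force: 121.1
```

Emit:
servo_tool(series=[0,0,0,0,0,0,0,0,0,0,0.003,0,0,0,0.007,0,0,0,0.0095,0,0,0,0.0095,0,0,0,0.0095,0,0,0,0.0095,0,0,0,0.0095,0,0,0,0.0095,0], claw=0.04)

```text
time_s: 29.95
position: [0.5522, -0.0564, 0.0337]
orientation: [0.0, 0.759, 0.651, 0.0]
force: [0.6, 0.2, 0.7]
finger_gap: 0.0403
finger_force: 0.0
```

Emit:
servo_tool(series=[0,0,0,0,0,0,0,0,0,0,0,0,0,0,0,0,0,0,-0.002,0,0,0,-0.006,0,0,0,-0.011,0,0,0,-0.016,0,0,0,-0.02,0,0,0,-0.022,0], claw=0.0)

```text
time_s: 31.2
position: [0.5523, -0.0564, 0.0559]
orientation: [0.0, 0.759, 0.651, 0.0]
force: [0.3, 0.5, -3.9]
finger_gap: 0.0182
finger_force: 118.0
```

```bash
python3 st.py
```

```text
31.2 [[-0.0134 -0.0058  0.0559]] F [ 0.3476  0.4515 -3.8703] T [-0.3029  0.0776  0.0187] 81.29
wrist (np.float64(1.9680471518693732), 'lipz', np.float64(0.02371329088499146), 'n', 3085)
ice 0.7 [ 0.106  -0.002   0.0634] [0.0871 0.1272] 231
ice 0.65 [0.0708 0.0232 0.0657] [0.055  0.0867] 160
ice 0.64 [ 0.0717 -0.0327  0.0655] [0.0564 0.0912] 174
ice 0.45 [0.019  0.0272 0.0659] [0.01   0.0273] 61
side top [0.0688 0.068  0.0674 0.0664 0.0658 0.0649 0.0611 0.0555 0.05   0.0442]
```

```bash
python3 - <<'E'
from h import *
np.set_printoptions(precision=4,suppress=True)
for n in ['top','side']:
    c=vision.capture(n); P=cloud(c,np.ones(c['range_z'].shape,bool))
    s=(abs(P[:,2]-.122)<.006)&(P[:,1]>.13)&(P[:,1]<.33)&(P[:,0]>.43)&(P[:,0]<.595); Q=P[s]
    from scipy.optimize import least_squares
    f=least_squares(lambda p:np.hypot(Q[:,0]-p[0],Q[:,1]-p[1])-.073,[.52,.238],loss='soft_l1',f_scale=.003); print(n,s.sum(),f.x,np.median(abs(f.fun)))
    s=(P[:,2]>.165)&(P[:,1]>.2)&(P[:,1]<.42)&(P[:,0]>.45)&(P[:,0]<.6); print('spout',s.sum(),P[s].min(0),P[s].max(0))
    s&=P[:,1]<.32; print(P[s][np.argsort(P[s][:,1])[:5]])
    for t in ['jug','jug_mouth','pump_top']:
        for d in vision.masks_of(c,t)[:1]: print(t,d['p'],w(c,d['position'],.212 if t=='pump_top' else .06))
print(pitch())
E
```

```text
top 293 [0.5266 0.23  ] 0.0014878662950610494
spout 370 [0.5152 0.2663 0.165 ] [0.5546 0.3742 0.2181]
[[0.5261 0.2663 0.1794]
 [0.5288 0.2667 0.1777]
 [0.5237 0.2668 0.1775]
 [0.5257 0.2672 0.1869]
 [0.5234 0.2683 0.182 ]]
jug 0.86 [0.5419 0.236  0.06  ]
jug_mouth 0.84 [0.5204 0.2382 0.06  ]
pump_top 0.79 [0.5276 0.3402 0.212 ]
side 89 [0.5286 0.2289] 0.0012061784211727239Traceback (most recent call last):
  File "<stdin>", line 8, in <module>
    return umr_minimum(a, axis, None, out, keepdims, initial, where)
ValueError: zero-size array to reduction operation minimum which has no identity
```

Emit:
servo_tool(series=[0,0,-0.004,0,0,0,-0.012,0,0,0,-0.024,0,0,0,-0.038,0,0,0,-0.054,0,0,0,-0.07,0,0,0,-0.086,0,0,0,-0.101,0,0,0,-0.113,0,0,0,-0.12,0])

```text
time_s: 33.0
position: [0.5524, -0.0564, 0.1764]
orientation: [0.0, 0.759, 0.651, 0.0]
force: [-0.7, -0.1, -4.0]
finger_gap: 0.0183
finger_force: 118.1
```

```bash
python3 st.py
```

```text
33.0 [[-0.0134 -0.0058  0.1764]] F [-0.6655 -0.0982 -3.9957] T [-0.346   0.0786 -0.01  ] 81.29
wrist (np.float64(1.9209369647736632), 'lipz', np.float64(0.1443612234168196), 'n', 3110)
ice 0.6 [ 0.1079 -0.0017  0.1839] [0.0888 0.1282] 251
ice 0.53 [ 0.0728 -0.0317  0.1861] [0.0593 0.0902] 174
ice 0.52 [0.0715 0.0229 0.1857] [0.0561 0.0874] 194
side top [0.1885 0.1875 0.1868 0.1863 0.1854 0.1845 0.1806 0.1754 0.1696 0.1635]
```

Emit:
servo_tool(series=[0.0002,-0.0001,0,0,0.0013,-0.0005,0,0,0.0042,-0.0017,0,0,0.009,-0.0036,0,0,0.0161,-0.0065,0,0,0.0254,-0.0103,0,0,0.0367,-0.0148,0,0,0.0495,-0.02,0,0,0.0635,-0.0256,0,0,0.078,-0.0315,0,0])

```text
time_s: 34.55
position: [0.5326, 0.0267, 0.1756]
orientation: [-0.0, 0.759, 0.651, 0.0]
force: [-1.3, 0.6, -4.2]
finger_gap: 0.0181
finger_force: 118.1
```

Emit:
servo_tool(series=[0.0145,-0.0059,0,0,0.0285,-0.0115,0,0,0.0413,-0.0167,0,0,0.0526,-0.0212,0,0,0.0619,-0.025,0,0,0.069,-0.0279,0,0,0.0739,-0.0298,0,0,0.0767,-0.031,0,0,0.0778,-0.0314,0,0,0.078,-0.0315,0,0])

```text
time_s: 35.8
position: [0.5136, 0.1072, 0.1756]
orientation: [0.0, 0.759, 0.651, -0.0]
force: [0.0, -0.3, -4.9]
finger_gap: 0.0186
finger_force: 118.0
```

```bash
python3 - <<'E'
from h import *
np.set_printoptions(precision=4,suppress=True)
q=arm.state(); print(q['time_s'],q['position'],q['force'],'lip est',q['position'][:2]+.1315*U)
c=vision.capture('top'); cv2.imwrite('pics/t6.png',cv2.resize(c['frame'][170:290,160:340],(720,480),interpolation=cv2.INTER_CUBIC))
for e in vision.masks_of(c,'ice1')[:7]:
    K=cloud(c,e['mask']); print('ice',round(e['p'],2),np.median(K,0),len(K))
E
```

```text
35.8 [0.5136 0.1072 0.1756] [ 0.0344 -0.2509 -4.942 ] lip est [0.5314 0.2375]
ice 0.43 [0.4753 0.1517 0.1859] 47
```

View pics/t6.png

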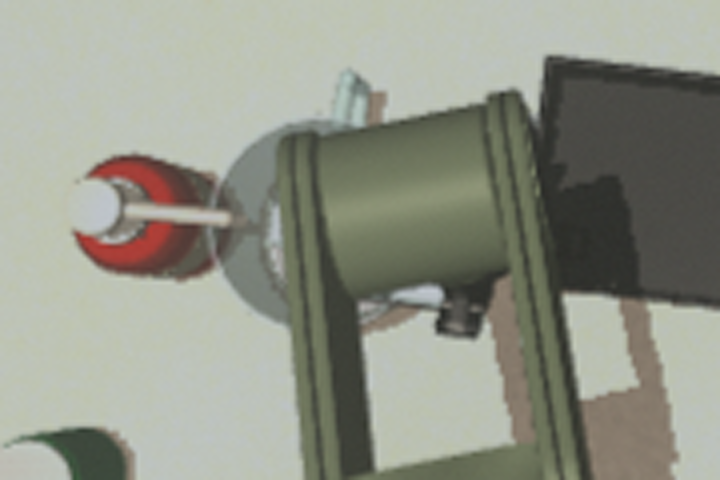

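Emit:
servo_tool(series=[-0.05,0,0,0,-0.05,0,0,0,-0.05,0,0,0,-0.047,0,0,0,-0.04,0,0,0,-0.03,0,0,0,-0.02,0,0,0,-0.01,0,0,0,-0.003,0,0,0,0,0,0,0])

```text
time_s: 37.15
position: [0.5136, 0.1079, 0.1755]
orientation: [0.0, 0.759, 0.652, -0.0]
force: [-1.2, -1.0, -4.7]
finger_gap: 0.0183
finger_force: 118.4
```

```bash
cat > st3.py <<'E'
from h import *
import sys
np.set_printoptions(precision=4,suppress=True)
q=arm.state(); lip=q['position'][:2]+.1315*U; print(q['time_s'],q['position'],q['force'],q['wrist_torque'])
c=vision.capture('wrist')
for e in vision.masks_of(c,'ice1')[:7]:
    K=cloud(c,e['mask']); d=K[:,:2]-lip; print('ice',round(e['p'],2),'rel lip',np.median(d@U),np.median(d@V),np.median(K[:,2]),len(K))
print(pitch(c)); cv2.imwrite(sys.argv[1],c['frame'])
E
python3 st3.py pics/w7.png
```

```text
37.15 [0.5136 0.1079 0.1755] [-1.181  -1.0424 -4.6857] [-0.3489  0.0229 -0.0067]
ice 0.9 rel lip -0.061978214324878225 0.025620396854760665 0.18623168983438865 5327
ice 0.82 rel lip -0.014339276038952237 -0.023123210065130448 0.1844136615288943 5368
ice 0.78 rel lip -0.019516968806663718 0.026066755643699778 0.18531363187224048 6832
ice 0.6 rel lip 0.030690442250098187 0.005392722160222385 0.04522368161719622 193
ice 0.59 rel lip -0.061506796998970124 -0.0258971113464303 0.18613939857289227 5392
(np.float64(1.9015504139510397), 'lipz', np.float64(0.1435818922116943), 'n', 4223)
```

View pics/w7.png

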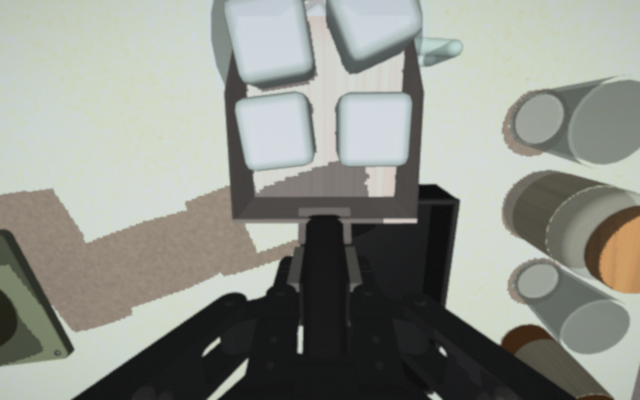

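Emit:
servo_tool(series=[-0.05,0,0,0,-0.05,0,0,0,-0.05,0,0,0,-0.047,0,0,0,-0.04,0,0,0,-0.03,0,0,0,-0.02,0,0,0,-0.01,0,0,0,-0.003,0,0,0,0,0,0,0])

```text
time_s: 38.55
position: [0.5136, 0.1079, 0.1755]
orientation: [0.0, 0.759, 0.652, -0.0]
force: [0.6, -0.3, -3.3]
finger_gap: 0.0183
finger_force: 118.4
```

```bash
python3 st3.py pics/w8.png
```

```text
38.55 [0.5136 0.1079 0.1755] [ 0.5747 -0.2573 -3.2594] [-0.1992  0.077   0.0854]
ice 0.95 rel lip -0.034073424972952474 -0.02649705240714585 0.18619448206640465 6452
ice 0.89 rel lip -0.035460836853214515 0.025215100168071828 0.18632847149380163 6319
(np.float64(1.7610702322283436), 'lipz', np.float64(0.14411238631933876), 'n', 6736)
```

Emit:
servo_tool(series=[-0.05,0,0,0,-0.05,0,0,0,-0.05,0,0,0,-0.047,0,0,0,-0.04,0,0,0,-0.03,0,0,0,-0.02,0,0,0,-0.01,0,0,0,-0.003,0,0,0,0,0,0,0])

```text
time_s: 39.95
position: [0.5136, 0.1079, 0.1755]
orientation: [0.0, 0.759, 0.652, -0.0]
force: [-0.1, -0.7, -1.5]
finger_gap: 0.0185
finger_force: 118.2
```

```bash
python3 st3.py pics/w9.png
```

```text
39.95 [0.5136 0.1079 0.1755] [-0.1329 -0.6819 -1.4551] [-0.0956  0.0023  0.0118]
ice 0.68 rel lip 0.03457427233796301 0.024715802800643817 0.04571496092323285 312
ice 0.62 rel lip 0.032135508471966605 -0.02032797503991127 0.04537179258018333 221
ice 0.43 rel lip 0.019256510592706555 0.007718191647748467 0.0848227417634772 166
(np.float64(1.2148981446217226), 'lipz', np.float64(0.1456770334273396), 'n', 13968)
```

```bash
python3 - <<'E'
from h import *
print(to([.512,-.439,.175],88.0-1.0+.5))
E
```

```text
(array([-0.5402,  0.0811,  0.0007]), np.float64(-6.2), 'now', array([0.5135, 0.1073, 0.1756]), np.float64(81.3))
```

Emit:
servo_tool(series=[-0.02,0,0,0,-0.06,0,0,0,-0.11,0,0,0,-0.165,0.012,0,-1,-0.22,0.024,0,-2,-0.275,0.036,0,-3,-0.33,0.048,0,-4,-0.385,0.058,0,-5,-0.44,0.067,0,-5.6,-0.49,0.075,0,-6.2])

```text
time_s: 41.35
position: [0.512, -0.3915, 0.1756]
orientation: [0.0, 0.723, 0.691, -0.0]
force: [1.5, 1.2, -2.5]
finger_gap: 0.0185
finger_force: 118.3
```

```bash
python3 - <<'E'
from h import *
np.set_printoptions(precision=4,suppress=True)
c=vision.capture('top')
for e in vision.masks_of(c,'ice1')[:7]:
    K=cloud(c,e['mask']); print('ice',round(e['p'],2),np.median(K,0),len(K))
cv2.imwrite('pics/t10.png',cv2.resize(c['frame'][170:290,160:340],(720,480),interpolation=cv2.INTER_CUBIC))
print(pitch()); print(to([.512,-.439,.0362],87.5), arm.state()['time_s'])
E
```

```text
ice 0.78 [0.5325 0.1941 0.0444] 217
ice 0.71 [ 0.5141 -0.3261  0.1474] 2107
ice 0.59 [0.5565 0.2457 0.0448] 179
ice 0.58 [0.5199 0.2404 0.0828] 233
ice 0.56 [0.4959 0.2112 0.0446] 194
ice 0.56 [0.5024 0.2709 0.0443] 80
(np.float64(1.4826627732167044), 'lipz', np.float64(0.1444101608862949), 'n', 13165)
(array([-0.0492,  0.0025,  0.1389]), np.float64(-0.18), 'now', array([ 0.512 , -0.3899,  0.1751]), np.float64(87.32)) 41.55
```

View pics/t10.png

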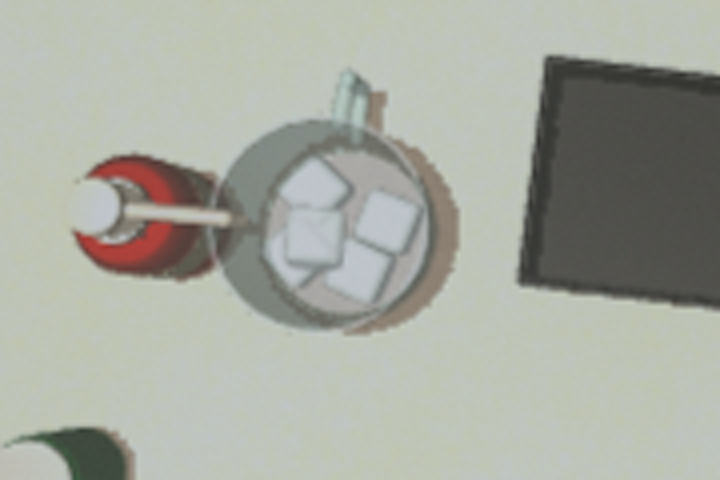

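All five cubes are in the jug: four on its floor and one on top at crop pixel (314,235). The jug hasn't moved. Next I lay the scoop down.

Emit:
servo_tool(series=[-0.015,0.001,0.01,-0.18,-0.035,0.002,0.04,-0.18,-0.046,0.0025,0.075,-0.18,-0.049,0.0025,0.105,-0.18,-0.049,0.0025,0.125,-0.18,-0.049,0.0025,0.134,-0.18,-0.049,0.0025,0.138,-0.18,-0.049,0.0025,0.139,-0.18,-0.049,0.0025,0.1395,-0.18,-0.049,0.0025,0.1395,-0.18])

```text
time_s: 42.8
position: [0.5142, -0.4377, 0.0369]
orientation: [0.001, 0.721, 0.693, 0.0]
force: [-0.0, -0.2, -1.7]
finger_gap: 0.0184
finger_force: 118.1
```

Emit:
servo_tool(series=[0,0,0,0,0,0,0,0,0,0,0,0,0,0,0,0,0,0,-0.01,0,0,0,-0.03,0,0,0,-0.06,0,0,0,-0.1,0,0,0,-0.14,0,0,0,-0.18,0], claw=0.045)

```text
time_s: 44.05
position: [0.5138, -0.4374, 0.2184]
orientation: [0.001, 0.721, 0.693, 0.0]
force: [0.8, -0.1, -0.2]
finger_gap: 0.0443
finger_force: 0.0
```

```bash
python3 - <<'E'
from h import *
np.set_printoptions(precision=4,suppress=True)
c=vision.capture('wrist'); q=arm.state(); print(q['time_s'],q['position'],q['finger_gap'])
m=vision.masks_of(c,'scoop')[0]; Q=cloud(c,m['mask'])
for y0 in np.arange(-.48,-.28,.02):
    s=Q[abs(Q[:,1]-y0)<.006]; f=s[abs(s[:,0]-.512)<.03]
    if len(s): print(round(y0,2),np.percentile(s[:,0],[1,99]),np.median(f[:,2]))
c=vision.capture('top')
P=cloud(c,np.ones(c['range_z'].shape,bool)); s=(abs(P[:,2]-.212)<.005)&(P[:,1]>.31)&(P[:,1]<.40)&(P[:,0]>.5)&(P[:,0]<.58); print('pump',s.sum(),P[s].min(0),P[s].max(0),P[s].mean(0))
for d in vision.pinpoint(c,'pump_top')[:1]: print(d['p'],w(c,d['position'],.212))
E
```

```text
44.1 [ 0.5159 -0.4392  0.225 ] 0.04472126412517022
-0.48 [0.5011 0.5224] 0.10766127304348007
-0.46 [0.4978 0.5226] 0.09093941258442088
-0.44 [0.502  0.5238] 0.07395752265024932
-0.42 [0.4647 0.5638] 0.05243037870595989
-0.4 [0.4635 0.5654] 0.008803276780834203
-0.38 [0.4641 0.5664] 0.008730178987529476
-0.36 [0.4646 0.5668] 0.008740092619879018
-0.34 [0.4657 0.5685] 0.008781963800281367
-0.32 [0.4663 0.5684] 0.00851191239417335
-0.3 [0.4667 0.5664] 0.0071069648143732
pump 164 [0.5182 0.3378 0.207 ] [0.5514 0.3738 0.2163] [0.5347 0.3549 0.2112]
0.72 [0.5389 0.3542 0.212 ]
```

Emit:
servo_tool(series=[0.01,0,-0.03,0,0.05,-0.001,-0.06,0,0.1,-0.002,-0.06,0,0.155,-0.003,-0.06,0,0.215,-0.004,-0.06,0,0.275,-0.005,-0.06,0,0.335,-0.006,-0.06,0,0.395,-0.007,-0.06,0,0.455,-0.008,-0.06,0,0.515,-0.01,-0.06,0], claw=0.0)

```text
time_s: 45.5
position: [0.5238, 0.0794, 0.2745]
orientation: [-0.001, 0.721, 0.693, -0.001]
force: [0.7, 0.3, 0.0]
finger_gap: 0.0005
finger_force: 0.0
```

Emit:
servo_tool(series=[0.055,-0.001,0,0,0.105,-0.002,0,0,0.15,-0.003,0,0,0.19,-0.004,0,0,0.22,-0.005,0,0,0.245,-0.005,0,0,0.262,-0.005,0,0,0.272,-0.006,0,0,0.279,-0.006,0,0,0.279,-0.006,0,0])

```text
time_s: 46.75
position: [0.5302, 0.3564, 0.2761]
orientation: [0.0, 0.721, 0.693, -0.0]
force: [-0.0, -0.0, 0.4]
finger_gap: -0.0001
finger_force: 0.0
```

```bash
python3 - <<'E'
from h import *
q=arm.state(); print(q['time_s'],q['finger_gap'],q['force'],to([.5345,.355,.213],87.5))
E
```

```text
46.75 -0.0001384775619030189 [-0.02387267 -0.01873894  0.35182903] (array([-0.0012,  0.0044,  0.0631]), np.float64(0.16), 'now', array([0.5302, 0.3564, 0.2761]), np.float64(87.66))
```

Emit:
servo_tool(series=[-0.001,0.0044,0.02,0,-0.001,0.0044,0.045,0,-0.001,0.0044,0.058,0,-0.001,0.0044,0.065,0,-0.001,0.0044,0.072,0,-0.001,0.0044,0.078,0,-0.001,0.0044,0.082,0,-0.001,0.0044,0.0845,0,-0.001,0.0044,0.0855,0,-0.001,0.0044,0.0855,0])

```text
time_s: 48.0
position: [0.5345, 0.3555, 0.1907]
orientation: [0.0, 0.721, 0.693, 0.0]
force: [-0.1, -0.6, 0.1]
finger_gap: 0.0001
finger_force: 0.0
```

```bash
python3 - <<'E'
from h import *
np.set_printoptions(precision=4,suppress=True)
q=arm.state(); print(q['time_s'],q['force'],q['position'])
c=vision.capture('wrist'); cv2.imwrite('pics/w11.png',c['frame'])
P=cloud(c,np.ones(c['range_z'].shape,bool)); s=(abs(P[:,0]-.5345)<.03)&(abs(P[:,1]-.355)<.04)&(P[:,2]>.15); print(s.sum(),P[s].min(0) if s.any() else'',P[s].max(0) if s.any() else '')
print([ (d['p'],d['position'],w(c,d['position'],.195)) for d in vision.pinpoint(c,'pump_top')[:2]])
E
```

```text
48.0 [-0.1335 -0.5649  0.1393] [0.5345 0.3555 0.1907]
23612 [0.5045 0.3437 0.15  ] [0.5645 0.3788 0.3136]
[(0.63, [325.3, 253.9], array([0.5338, 0.3478, 0.195 ]))]
```

View pics/w11.png

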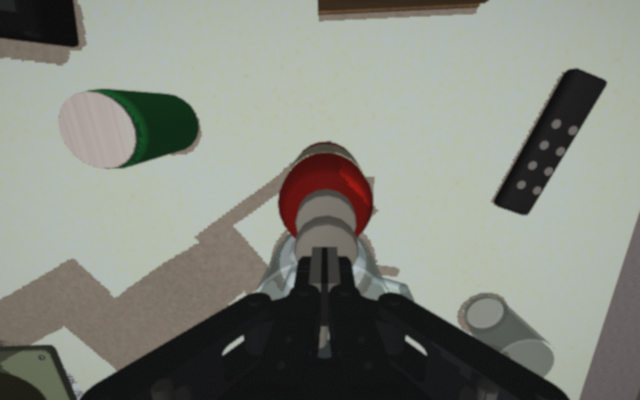

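```bash
python3 - <<'E'
from h import *
np.set_printoptions(precision=4,suppress=True)
c=vision.capture('wrist')
for p in [(327,200),(327,215),(327,222),(327,230),(327,238),(320,243),(310,243),(320,255),(320,265),(320,275),(332,262)]: print(p,w(c,p,win=0))
c=vision.capture('side')
P=cloud(c,np.ones(c['range_z'].shape,bool)); s=(abs(P[:,0]-.5345)<.022)&(abs(P[:,1]-.35)<.03)&(P[:,2]>.15); print(s.sum(),P[s][:,2].max() if s.any() else '')
print(arm.state()['force'],arm.state()['q'])
E
```

```text
(327, 200) [0.5361 0.3751 0.1682]
(327, 215) [0.5357 0.3638 0.1678]
(327, 222) [0.5358 0.3752 0.2087]
(327, 230) [0.5357 0.3717 0.2119]
(327, 238) [0.5355 0.3676 0.2134]
(320, 243) [0.5314 0.3639 0.2118]
(310, 243) [0.5258 0.3644 0.2124]
(320, 255) [0.5318 0.3667 0.2311]
(320, 265) [0.532  0.3668 0.2407]
(320, 275) [0.5321 0.3665 0.2488]
(332, 262) [0.5376 0.3658 0.2367]
1035 0.4901364265821896
[ 0.0794 -0.2369 -0.0663] [ 0.569   0.4335  1.422  -0.0001  1.2858  0.6096]
```

Emit:
servo_tool(series=[0,0,0.002,0,0,0,0.004,0,0,0,0.006,0,0,0,0.006,0,0,0,0.006,0,0,0,0.006,0,0,0,0.006,0,0,0,0.006,0,0,0,0.006,0,0,0,0.006,0])

```text
time_s: 49.45
position: [0.5344, 0.3554, 0.1846]
orientation: [0.0, 0.721, 0.693, -0.0]
force: [-0.4, 0.2, 2.7]
finger_gap: 0.0001
finger_force: 1.4
```

```bash
python3 - <<'E'
from h import *
np.set_printoptions(precision=4,suppress=True)
c=vision.capture('wrist')
for p in [(327,222),(327,226),(327,230),(327,234),(327,238),(327,242),(310,243),(327,246),(318,246),(318,248),(318,250),(320,255)]: print(p,w(c,p,win=0))
print(arm.state()['force'],arm.state()['position'],arm.state()['time_s'])
cv2.imwrite('pics/w12.png',cv2.resize(c['frame'][180:300,250:410],(800,600),interpolation=cv2.INTER_CUBIC))
E
```

```text
(327, 222) [0.5357 0.3759 0.2043]
(327, 226) [0.5357 0.3751 0.208 ]
(327, 230) [0.5356 0.3741 0.2112]
(327, 234) [0.5355 0.3721 0.212 ]
(327, 238) [0.5354 0.3695 0.2115]
(327, 242) [0.5354 0.3673 0.2118]
(310, 243) [0.5262 0.3673 0.2124]
(327, 246) [0.5353 0.3649 0.2118]
(318, 246) [0.5304 0.3651 0.2119]
(318, 248) [0.5306 0.3668 0.2174]
(318, 250) [0.5306 0.3667 0.2194]
(320, 255) [0.5317 0.3664 0.2244]
[-0.8842 -0.314   3.1181] [0.5344 0.3554 0.1846] 49.5
```

Emit:
servo_tool(series=[0,0,0.004,0,0,0,0.008,0,0,0,0.012,0,0,0,0.016,0,0,0,0.019,0,0,0,0.02,0,0,0,0.02,0,0,0,0.02,0,0,0,0.02,0,0,0,0.02,0])

```text
time_s: 50.75
position: [0.5346, 0.3555, 0.1653]
orientation: [0.0, 0.721, 0.693, 0.0]
force: [-2.2, -1.2, 7.8]
finger_gap: -0.0001
finger_force: 3.8
```

```bash
python3 - <<'E'
from h import *
np.set_printoptions(precision=4,suppress=True)
c=vision.capture('wrist')
for p in [(327,230),(327,238),(310,240),(345,240)]: print(p,w(c,p,win=0))
print(arm.state()['force'],arm.state()['position'],arm.state()['time_s'])
E
```

```text
(327, 230) [0.5357 0.3738 0.1912]
(327, 238) [0.5355 0.3695 0.1922]
(310, 240) [0.5264 0.3691 0.1929]
(345, 240) [0.5452 0.3679 0.1921]
[-1.3413 -1.3136  7.339 ] [0.5346 0.3555 0.1653] 50.8
```

Head is at z 0.192, about 20 mm down with roughly 8 N on it. I'll press 1.5 mm more, then retreat straight up.

Emit:
servo_tool(series=[0,0,0.001,0,0,0,0.0015,0,0,0,0.0015,0,0,0,0.0015,0,0,0,-0.01,0,0,0,-0.03,0,0,0,-0.06,0,0,0,-0.1,0,0,0,-0.13,0,0,0,-0.13,0])

```text
time_s: 52.05
position: [0.5355, 0.3561, 0.2963]
orientation: [0.001, 0.721, 0.693, 0.002]
force: [0.6, -0.1, -0.4]
finger_gap: -0.0001
finger_force: 0.0
```

```bash
python3 - <<'E'
from h import *
np.set_printoptions(precision=4,suppress=True)
q=arm.state(); print(q['time_s'],q['position'],q['force'])
c=vision.capture('wrist')
P=cloud(c,np.ones(c['range_z'].shape,bool)); s=(abs(P[:,0]-.5345)<.02)&(abs(P[:,1]-.365)<.012)&(P[:,2]>.17)&(P[:,2]<.23); print('head z',np.percentile(P[s][:,2],[50,90]))
c=vision.capture('side')
for t,z in [('scoop',.006),('scoop_lip',.006),('jug_mouth',.125)]:
    for d in vision.pinpoint(c,t)[:1]: print(t,d['p'],w(c,d['position'],z))
for e in vision.masks_of(c,'ice1')[:6]: print('ice',round(e['p'],2),e['position'],w(c,e['position']))
E
```

```text
52.05 [0.5355 0.3561 0.2963] [ 0.5658 -0.1424 -0.4299]
head z [0.2119 0.2129]
scoop 0.81 [ 0.5181 -0.3577  0.006 ]
scoop_lip 0.97 [ 0.5125 -0.2968  0.006 ]
jug_mouth 0.91 [0.5253 0.2322 0.125 ]
ice 0.64 [302.9, 162.2] [0.5273 0.2444 0.0814]
```

The pump head has sprung back to z 0.212, the jug hasn't moved and the scoop lies flat on its mat, so I'm handing in.

```bash
python3 -c "
from plant import order
print(order.hand_in())"
```

```text
the job is handed in; nothing more can be done
None
```

The job is handed in, verdict not shown: by my last camera checks, all five cubes are in the jug, the scoop lies flat on its mat, and the pump was pushed about 20 mm to its stop and sprang back up.

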